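# Feed a blank under the saw guard up to the length stop

### The arm

A 6-joint arm with a two-finger parallel gripper is mounted at the origin on the work surface. World frame = base frame: x ahead of the robot, y to its left, z up, the work surface at z = 0. Lengths are in m, angles in degrees, forces in N, time in s.
With the tool pointing down it reaches from about 0.375 to 0.9 m from the base axis. Payload 3.1 kg.
Tool frame: the origin (TCP) lies on the centre line of the jaws, within the pads' length; the fingertips stand 17 mm ahead of it and the grasp point (between the pads) lies 2 mm behind it; z points along the fingers, y is the line along which they close (so a half turn about z gives the same grasp; the last joint's range is limited). The gripper opens to 87 mm and grips with 3 to 60 N. Pads are 19 mm wide; open, the fingers measure 117 mm over their backs; the gripper's body (75 mm by 190 mm) begins 51 mm behind the grasp point.
Start: joints at [-79.956, 30.224, 82.088, -0, 67.689, -10.227], TCP at [0.217, -0.586, 0.24] pointing down, gripper open.
Joint ranges: [-176.69, 176.69], [-43.24, 126.21], [12.49, 139.97], [-82, 262], [0, 151.66], [-163.58, 163.58]. Speed limits (degrees/s): [159.86, 159.86, 180, 180, 180, 180].

### API

Orientations are given as a 3x3 rotation matrix whose columns are the frame's x, y, z axes.
In Python, from station import robot gives the robot as it stands.
- The arm moves only by the tool jog_arm, never from a script. Its argument "moves" is a list of rows, each an object of numbers: "wx", "wy", "wz": the turn, a rotation vector about the tool's x, y, z in degrees; "tx", "ty", "tz": the shift along the tool's x, y, z in cm; "hand": the gripper's target within -1 to 1 (shut at 1, half-way at 0, fully open at -1). A call has exactly 8 rows; each row shifts and turns the commanded pose from where the row before left it, along the tool's axes as they then stand; what a row does not reach is not made up. A row lasts 1/10 s, in which the tool goes at most 50 mm and 8.59 degrees, less where a joint would pass 70% of its speed; a pose out of reach is approached as far as the arm can. A call is refused whole if a number of a shift passes 5 or a number of a turn 8.59, either way. A call with a gripper value outside its range is refused whole. The fingers move at their own pace and stop on an object; the grip force is fixed at half the most. Time passes only in rows, so rows that do not move let the fingers close, or fill a call up. It gives the time, the measured TCP pose, the force, the opening and the grip force at its end, in the units of the state.
- robot.sense(): the state, without advancing time (a new reading comes with each control period).
- robot.get_image(name): name is "scene" or "side" or "wrist"; returns a dict with "image" (420x560x3 uint8, blue, green, red), "z_map" (420x560 float32, m along the optical axis (not along the pixel's ray), 0 where there is no reading), "vertical_fov" (degrees; the focal length in pixels is half the picture's height over the tangent of half this angle, whatever the lens; pixels are square), "cx", "cy" (the principal point, pixels), "eye" and "orientation" of the camera in the world; the wrist camera has in their place "hand_eye" (4x4, takes a point from camera to tool coordinates, whose origin is the TCP and whose axes are the flange's). Camera axes: x right, y up, looking along -z (the intrinsics and any distortion apply to the point x, -y, -z); pixel columns grow to the right and rows downward; lengths in m; the calibration is good to about 2 mm. A picture is of the moment at which its call begins: read the wrist's pose just before it.
- robot.job_done(): hands the job in; it is judged then, once.
Trained networks look in a picture, given as the dict that the camera call returned (one of the last four; its "shot" number tells which), for a name from the list of things; names that differ only in an ending like _2 or _b are one class to them, and where a whole thing is asked for, a point or a joint stands for the part that bears it (a point fixed in the world has none). Each returns a list of dicts, best first, with "p" (0 to 1); they miss things now and then, are a little off and sometimes report something else, mostly with a low value. They report only what shows in the picture. A call takes as long as a camera call. They do not tell look-alikes from the thing itself.
- robot.outline_of(thing, picture): "mask" (420x560 bool, what is visible of it) and "rect" ([left, top, right, bottom] as shares, 0 to 1, of the picture: columns of its width, rows of its height, round what is visible of it).
- robot.spot_point(thing, picture): "location" ([row, column] as shares, 0 to 1, of the picture: columns of its width, rows of its height: a listed point, or the origin of a listed thing).
The state is a dict: "time_s": time; "joint_positions": joint angles; "qd": joint speeds; "tau": joint torques, N m; "tool_pos": TCP position; "tcp_rot": TCP orientation; "wrist_force": force on the tool from outside, world axes, zero at the start; "moment": the same for the moment, N m; "finger_gap": opening from 0.0 (shut) to 1.0 (fully open); "finger_force": force on a finger pad.
Only numpy, scipy, OpenCV 4.12 (cv2) and the standard library are available. Lean on these libraries where they do the work, as an engineer would, in place of code of your own. Each camera call takes 0.05 s, during which the arm holds its last target. There are 200 camera calls.

### The job

Pick up the wooden push stick and, with its tip behind the wooden blank, feed the blank along the channel and in under the low guard of the small cut-off saw and into the pocket of the steel length stop until its front end bears firmly on the stop screw hidden in there: feel for it, press the blank on it with about 10 N, over and above its drag under the guard, for a moment, and never with more than 18 N, which would spoil the setting. Touch the blank only with the stick, never with the gripper. Then leave the blank there against the stop, set the stick down on the bench off the saw, let go, and leave the other things on the bench alone.

Things in the scene. Friction and masses are not known exactly. Their poses are not given: they have to be found in the camera images.
- saw: small bench cut-off saw, fixed to the bench. Origin: at bench height, below the middle of the guard's mouth; x is the feed direction (infeed side is -x), z up. A flat aluminium bed 130 mm wide runs from x = -240 to +260 mm, its top 25 mm above the bench; on it two steel fences 12 mm high form a channel 44 mm wide along the middle (y = 0)
- guard_mouth (a point): middle of the lower edge of the guard's mouth, on the bed, 25 mm above the bench; axes as the saw. The grey guard bridges the channel from here to x = 90 mm; its opening is 30 mm high and 44 mm wide between the fences (70 mm above them). The guard reaches 107 mm above the bench; a motor sticks out to y = -130 mm at x = 50 mm
- pad (a point): plastic hold-down pad hung on a spring under the guard, sloped in front, 42 to 82 mm past the mouth; this point is on its underside as it hangs free, 18 mm above the bed. It lifts by up to 8 mm and presses with 1.5 to 3 N: it rides up on the blank, which then drags with roughly 2 to 9 N (more, briefly, as its front end lifts the pad)
- stop: steel length stop clamped in the channel, a pocket open towards the guard. Origin: middle of the pocket's back plate, on the bed, 165 to 180 mm past the mouth; x is the feed direction. A cowl covers the pocket from x = -52 mm on (26 mm clear above the bed). In it a rigid adjusting screw, 16 mm thick, points at the blank: its end, the true stop, lies unseen and unmeasured at x = -45 to -5 mm
- blank: light wooden blank 120 mm long (x, along the channel), 40 mm wide (y), 22 mm high, about 0.1 kg, lying in the channel before the guard. Origin: centre of its underside; its front end is at x = +60 mm, its rear end at x = -60 mm. Seated, its front end bears on the end of the stop's screw, so its origin is 65 to 105 mm before the stop's
- stick_grip (a point): centre of the upright handle block of the push stick. The stick is cut from 20 mm board (20 mm thick in y) and stands on its long straight lower edge; x points to its tip, z up. This point is 42 mm above the lower edge; the handle block reaches 30 mm either way in x and 23 mm up. The lower bar, 18 mm high, runs from x = -100 mm to the blunt tip at x = +140 mm; a sloping brace stands behind the handle. 0.15 kg
- stick: the same push stick; origin on its lower edge, straight below the handle's centre; x points to its tip
- wax: jar of wax, 64 mm across, 75 mm high, origin at the centre of its underside; to be left alone
- rosette: carved wooden rosette block, 110 x 110 mm, 34 mm high, origin at the centre of its underside; to be left alone
- mallet: wooden carver's mallet lying on the bench: head 70 x 120 x 60 mm centred 100 mm along x from its origin, round handle from there to x = -135 mm; to be left alone
There are look-alikes about, which are no part of the job. Of the things shaped like the blank, the wooden one is meant.

How it is judged (in metres and radians):
On the way, in this order (a step that is already met when the one before it is completed fails the run):
1. the blank's front end is at least 20 mm inside the guard (x of blank in the frame of saw above -0.04 m), for 0.1 s.
2. the stick presses the blank on the stop with at least 4 N for 0.3 s (contact force between blank and stop above 4 N and contact force between stick and blank above 4 N), for 0.3 s.
At the end, for the whole second after the job is handed in: the blank lies flat in the channel with its front end in the stop's pocket and still touching the stop's screw, at rest; the stick stands or lies on the bench itself, not touching the saw or the blank, at rest and released (x of blank in the frame of stop above -0.108 m and contact force between blank and stop above 0.05 N and z of blank in the frame of saw below 0.029 m and angle between the x axis of blank and the x axis of saw, either way round below 0.06 rad and height (world z) of stick_grip below 0.047 m and contact force between stick and saw below 0.1 N and contact force between stick and blank below 0.1 N and linear speed of each of stick, blank below 0.02 m/s).
It fails at once if the blank presses on the length stop with more than 18 N (contact force between blank and stop above 18 N).
It fails at once if the gripper or arm touches the blank (contact force between any of the fingers, the arm and blank above 0.5 N).
It fails at once if a bystander (wax jar, rosette, mallet) is moved more than 20 mm (distance of any of wax, rosette, mallet from where it was at the start of the episode above 0.02 m).
It also fails if it takes over 69 s, if anything falls off the work surface, if the arm or the gripper's body presses on something with over 40 N, if the wrist force passes 120 N, or if a joint passes its speed limit or range.

## Working session

There is one attempt and no reset: what is moved stays moved. The work goes in short steps, Python scripts to look and compute and a tool call to move; the robot and the scene stay as the last step left them, time stands still between calls to the robot, and variables do not carry over. Pictures are saved under pics/ and viewed, at most 10 in all, crops included, and the job is handed in when it is done.

Besides the shell and the picture viewer there is one more tool, called after ">>>" as name([rows], argument=value, ...), one row to a line, values as JSON. jog_arm: Moves the arm, as the interface text tells. Its arguments: {"type":"object","properties":{"moves":{"type":"array","items":{"type":"object","properties":{"wx":{"type":"number"},"wy":{"type":"number"},"wz":{"type":"number"},"tx":{"type":"number"},"ty":{"type":"number"},"tz":{"type":"number"},"hand":{"type":"number"}}}}},"required":["moves"]}

```bash
mkdir -p pics; cat > h.py <<'E'
import numpy as np, cv2
from station import robot
def cam(p):
    f=p["image"].shape[0]/2/np.tan(np.radians(p["vertical_fov"])/2)
    if "hand_eye" in p:
        s=p["s"];T=np.eye(4);T[:3,:3]=np.array(s["tcp_rot"]);T[:3,3]=s["tool_pos"]
        M=T@np.array(p["hand_eye"]);return f,M[:3,:3],M[:3,3]
    return f,np.array(p["orientation"]),np.array(p["eye"])
def shot(n):
    s=robot.sense();p=robot.get_image(n);p["s"]=s;return p
def world(p,r,c,z=None,plane=None):
    """pixel row, col (arrays) + depth z or plane height -> world"""
    f,R,e=cam(p);r=np.asarray(r,float);c=np.asarray(c,float)
    d=np.stack([(c-p["cx"])/f,-(r-p["cy"])/f,-np.ones_like(r)],-1)@R.T
    if plane is not None: z=(plane-e[2])/d[...,2]
    return e+d*np.asarray(z)[...,None]
def pt(p,loc,plane): return world(p,loc[0]*420,loc[1]*560,plane=plane)
def cloud(p,mask):
    r,c=np.nonzero(mask&(p["z_map"]>0));return world(p,r,c,p["z_map"][r,c])
E
cat > a.py <<'E'
from h import *
np.set_printoptions(precision=3,suppress=True)
H=dict(guard_mouth=.025,pad=.043,stop=.025,blank=.025,stick_grip=.042,stick=0,saw=0,wax=0,rosette=0,mallet=0)
ims=[]
for n in("scene","side"):
    p=shot(n);ims.append(p["image"]);print(n,p.get("eye"),[k for k in p if 'dist' in k or 'lens' in k])
    for t in H:
        try:
            for o in robot.spot_point(t,p)[:3]:
                print(t,round(o["p"],2),np.round(np.array(o["location"])*[420,560]),pt(p,o["location"],H[t]))
        except Exception as e: print(t,e)
    for t in("blank","stick"):
        for o in robot.outline_of(t,p)[:3]:
            q=cloud(p,o["mask"]);
            if len(q): print("mask",t,round(o["p"],2),o["mask"].sum(),np.median(q,0),q.min(0),q.max(0))
    cv2.imwrite(f"pics/{n}.png",p["image"])
print(p.keys())
E
python3 a.py
```

```text
scene [1.134 0.317 0.949] []
guard_mouth 0.76 [245. 359.] [0.584 0.175 0.025]
stop 0.95 [283. 430.] [0.593 0.348 0.025]
blank 0.92 [227. 326.] [0.576 0.086 0.025]
blank 0.73 [221. 427.] [0.445 0.286 0.025]
blank 0.6 [175. 347.] [0.41  0.061 0.025]
stick_grip 0.87 [148. 191.] [ 0.543 -0.329  0.042]
stick 0.58 [158. 192.] [ 0.542 -0.337  0.   ]
saw 0.88 [252. 357.] [0.587 0.175 0.   ]
wax 0.64 [135. 266.] [ 0.373 -0.204  0.   ]
wax 0.53 [284. 428.] [0.583 0.346 0.   ]
wax 0.3 [246. 362.] [0.567 0.179 0.   ]
rosette 0.59 [298. 259.] [ 0.798  0.038 -0.   ]
mask blank 0.95 787 [0.397 0.058 0.02 ] [ 0.349 -0.005 -0.002] [0.439 0.116 0.026]
mask blank 0.94 809 [0.437 0.289 0.02 ] [ 0.365  0.255 -0.003] [0.492 0.322 0.025]
mask blank 0.76 922 [0.576 0.091 0.045] [0.542 0.027 0.029] [0.595 0.149 0.051]
mask stick 0.56 771 [ 0.562 -0.321  0.019] [ 0.448 -0.373  0.002] [ 0.668 -0.268  0.068]
side [0.421 0.812 0.94 ] []
guard_mouth 0.8 [283. 256.] [0.571 0.186 0.025]
stop 0.65 [349. 229.] [0.591 0.348 0.025]
blank 0.94 [259. 344.] [0.391 0.083 0.025]
blank 0.75 [250. 268.] [0.563 0.093 0.025]
st
[... 307 characters left out ...]
36 0.   ]
mallet 0.67 [148. 227.] [ 0.752 -0.268  0.   ]
mallet 0.62 [249. 266.] [0.573 0.069 0.   ]
mask blank 0.77 929 [0.387 0.066 0.021] [ 0.34  -0.02  -0.002] [0.436 0.12  0.027]
mask blank 0.76 939 [0.568 0.102 0.046] [0.545 0.009 0.022] [0.595 0.154 0.053]
mask blank 0.73 1414 [0.423 0.294 0.021] [ 0.36   0.242 -0.002] [0.486 0.325 0.028]
mask stick 0.59 1079 [ 0.535 -0.325  0.019] [ 0.439 -0.386 -0.003] [ 0.657 -0.262  0.069]
mask stick 0.53 886 [0.567 0.1   0.046] [0.545 0.011 0.024] [0.591 0.154 0.053]
mask stick 0.45 1905 [ 0.771 -0.168  0.044] [ 0.694 -0.393 -0.001] [ 0.886 -0.12   0.064]
dict_keys(['image', 'z_map', 'vertical_fov', 'cx', 'cy', 'eye', 'orientation', 'shot', 's'])
```

View pics/scene.png

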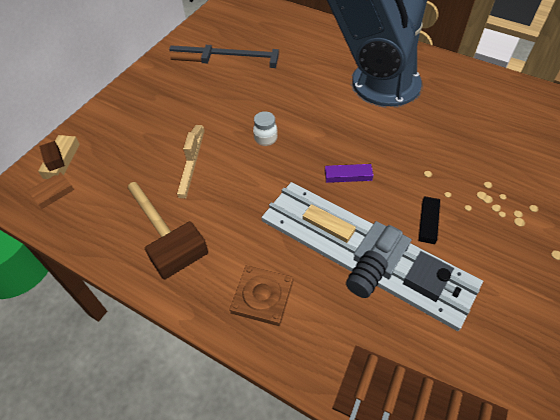

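View pics/side.png

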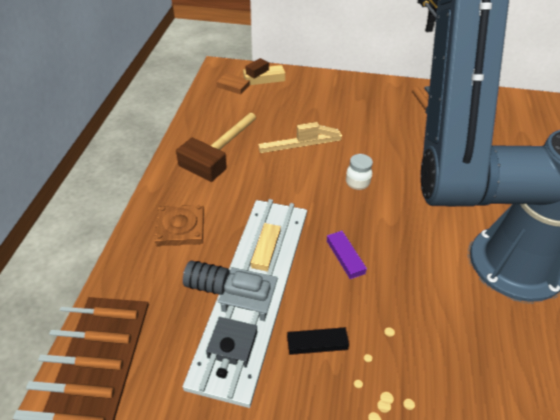

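The wooden blank lies in the saw channel (scene ~[222,328]). The push stick is at ~[155,193], with its tip at the low end ~[195,183]. The purple and black bars are decoys. Next I fit the saw axis and the stick pose.

```bash
cat > b.py <<'E'
from h import *
np.set_printoptions(precision=4,suppress=True)
def axis(q):
    (c,wh,a)=cv2.minAreaRect(q[:,:2].astype(np.float32));
    if wh[0]<wh[1]: a+=90
    return np.array(c),np.array(wh),a%180
for n in("scene","side"):
    p=shot(n)
    for t in("saw","blank","stick","stop"):
        for o in robot.outline_of(t,p)[:3]:
            m=cv2.erode(o["mask"].astype(np.uint8),np.ones((2,2)))>0
            q=cloud(p,m)
            lo,hi={"saw":(.019,.031),"blank":(.04,.055),"stick":(.011,.026),"stop":(.04,.09)}[t]
            q=q[(q[:,2]>lo)&(q[:,2]<hi)]
            if len(q)>50:
                v=np.linalg.eigh(np.cov(q[:,:2].T))[1][:,1]
                print(n,t,round(o["p"],2),len(q),*axis(q),"z",np.median(q[:,2]),"pca",np.degrees(np.arctan2(v[1],v[0]))%180)
                if t=="stick":
                    qq=cloud(p,m);h=qq[qq[:,2]>.055];print("  handle top",len(h),h.min(0),h.max(0),np.median(h,0))
s=robot.sense();print(np.array(s["tcp_rot"]),s["wrist_force"],s["finger_gap"],robot.get_image("wrist")["hand_eye"])
E
python3 b.py
```

```text
scene saw 0.69 5237 [0.5798 0.1911] [0.4977 0.133 ] 86.43535614013672 z 0.023861068021826082 pca 85.22195847881163
scene blank 0.83 743 [0.5723 0.0906] [0.1159 0.0419] 87.04328155517578 z 0.04563545141996028 pca 87.24214476866545
scene stop 0.97 1324 [0.5916 0.3536] [0.1061 0.0804] 86.83657836914062 z 0.05373292296373633 pca 69.44537393007316
side saw 0.7 143 [ 0.547  -0.3205] [0.224  0.0227] 26.72107696533203 z 0.023557865132740607 pca 24.523286833119613
side saw 0.6 5877 [0.5748 0.1944] [0.4983 0.1285] 86.1138687133789 z 0.02468049373468484 pca 85.98906517153667
side blank 0.84 680 [0.5659 0.0922] [0.1195 0.0367] 87.08889770507812 z 0.04653925633382755 pca 87.33122411698245
side stick 0.83 381 [ 0.5514 -0.324 ] [0.2384 0.0262] 24.954397201538086 z 0.016951980937442657 pca 23.718784253289158
  handle top 118 [ 0.5019 -0.3478  0.055 ] [ 0.5587 -0.314   0.0668] [ 0.529  -0.3288  0.0625]
side stop 0.62 1711 [0.5855 0.3547] [0.1126 0.0785] 86.12722778320312 z 0.05457106923329469 pca 86.060813248504
[[ 0.9381  0.3465  0.    ]
 [ 0.3465 -0.9381  0.    ]
 [ 0.     -0.     -1.    ]] [-0.6632 -0.089  -0.0681] 1.0017502478941838 [[ 0.      0.9614  0.2753  0.0749]
 [ 1.      0.     -0.0003  0.0002]
 [-0.0003  0.2753 -0.9614 -0.1455]
 [ 0.      0.      0.      1.    ]]
```

>>> jog_arm([
  {"tx": 4.7,"ty": -1.6,"hand": -1},
  {"tx": 4.7,"ty": -1.6,"hand": -1},
  {"tx": 4.7,"ty": -1.6,"hand": -1},
  {"tx": 4.7,"ty": -1.6,"hand": -1},
  {"tx": 4.7,"ty": -1.6,"hand": -1},
  {"tx": 4.7,"ty": -1.6,"hand": -1},
  {"tx": 4.7,"ty": -1.6,"hand": -1},
  {"tx": 1.0,"wz": -4.2,"hand": -1},
])

```text
invalid input
```

```bash
cat > c.py <<'E'
from h import *
np.set_printoptions(precision=4,suppress=True)
p=shot("wrist");s=p["s"];R=np.array(s["tcp_rot"]);print(s["time_s"],s["tool_pos"],np.degrees(np.arctan2(R[1,0],R[0,0])))
for o in robot.spot_point("stick_grip",p)[:2]: print(o["p"],pt(p,o["location"],.042))
for o in robot.outline_of("stick",p)[:2]:
    q=cloud(p,o["mask"]);b=q[(q[:,2]>.012)&(q[:,2]<.024)];h=q[q[:,2]>.058]
    for k in(b,h):
        if len(k)>30: print(o["p"],len(k),cv2.minAreaRect(k[:,:2].astype(np.float32)),np.median(k,0))
cv2.imwrite("pics/w1.png",p["image"])
E
python3 c.py
```

```text
1.85 [ 0.2166 -0.5863  0.2396] 20.273103710918353
```

>>> jog_arm([
  {"wx": 0,"wy": 0,"wz": 0,"tx": 4.7,"ty": -1.6,"tz": 0,"hand": -1},
  {"wx": 0,"wy": 0,"wz": 0,"tx": 4.7,"ty": -1.6,"tz": 0,"hand": -1},
  {"wx": 0,"wy": 0,"wz": 0,"tx": 4.7,"ty": -1.6,"tz": 0,"hand": -1},
  {"wx": 0,"wy": 0,"wz": 0,"tx": 4.7,"ty": -1.6,"tz": 0,"hand": -1},
  {"wx": 0,"wy": 0,"wz": 0,"tx": 4.7,"ty": -1.6,"tz": 0,"hand": -1},
  {"wx": 0,"wy": 0,"wz": 0,"tx": 4.7,"ty": -1.6,"tz": 0,"hand": -1},
  {"wx": 0,"wy": 0,"wz": 0,"tx": 4.7,"ty": -1.6,"tz": 0,"hand": -1},
  {"wx": 0,"wy": 0,"wz": -4.2,"tx": 1,"ty": 0,"tz": 0,"hand": -1},
])

```text
time_s: 2.8
tool_pos: [0.4993, -0.3594, 0.2397]
tcp_rot: [[0.907, 0.421, 0.002], [0.421, -0.907, 0.002], [0.002, -0.001, -1.0]]
wrist_force: [-0.5, -0.6, -0.6]
finger_gap: 1.003
finger_force: 0.0
```

```bash
python3 c.py
```

```text
2.8 [ 0.4993 -0.3594  0.2397] 24.889290964563813
0.71 [ 0.5344 -0.3372  0.042 ]
0.91 2103 ((0.5518915057182312, -0.32741832733154297), (0.238972470164299, 0.019498832523822784), 24.999305725097656) [ 0.6129 -0.2992  0.0182]
0.91 1210 ((0.5338258743286133, -0.33559268712997437), (0.059105727821588516, 0.01942249946296215), 24.896297454833984) [ 0.5347 -0.3354  0.0652]
```

>>> jog_arm([
  {"wx": 0,"wy": 0,"wz": 0,"tx": 4.1,"ty": -0.7,"tz": 0,"hand": -1},
  {"wx": 0,"wy": 0,"wz": 0,"tx": 0,"ty": 0,"tz": 4,"hand": -1},
  {"wx": 0,"wy": 0,"wz": 0,"tx": 0,"ty": 0,"tz": 4,"hand": -1},
  {"wx": 0,"wy": 0,"wz": 0,"tx": 0,"ty": 0,"tz": 3,"hand": -1},
  {"wx": 0,"wy": 0,"wz": 0,"tx": 0,"ty": 0,"tz": 2,"hand": -1},
  {"wx": 0,"wy": 0,"wz": 0,"tx": 0,"ty": 0,"tz": 0,"hand": -1},
  {"wx": 0,"wy": 0,"wz": 0,"tx": 0,"ty": 0,"tz": 0,"hand": -1},
  {"wx": 0,"wy": 0,"wz": 0,"tx": 0,"ty": 0,"tz": 0,"hand": -1},
])

```text
time_s: 3.75
tool_pos: [0.5306, -0.3419, 0.1112]
tcp_rot: [[0.911, 0.413, 0.002], [0.413, -0.911, -0.002], [0.001, 0.003, -1.0]]
wrist_force: [0.1, -0.0, -0.3]
finger_gap: 1.001
finger_force: 0.0
```

>>> jog_arm([
  {"wx": 0,"wy": 0,"wz": -0.5,"tx": 0.5,"ty": -0.4,"tz": 2.2,"hand": -1},
  {"wx": 0,"wy": 0,"wz": 0,"tx": 0,"ty": 0,"tz": 2.5,"hand": -1},
  {"wx": 0,"wy": 0,"wz": 0,"tx": 0,"ty": 0,"tz": 2,"hand": -1},
  {"wx": 0,"wy": 0,"wz": 0,"tx": 0,"ty": 0,"tz": 0,"hand": -1},
  {"wx": 0,"wy": 0,"wz": 0,"tx": 0,"ty": 0,"tz": 0,"hand": 1},
  {"wx": 0,"wy": 0,"wz": 0,"tx": 0,"ty": 0,"tz": 0,"hand": 1},
  {"wx": 0,"wy": 0,"wz": 0,"tx": 0,"ty": 0,"tz": 0,"hand": 1},
  {"wx": 0,"wy": 0,"wz": 0,"tx": 0,"ty": 0,"tz": 0,"hand": 1},
])

```text
time_s: 4.55
tool_pos: [0.5336, -0.3352, 0.0437]
tcp_rot: [[0.907, 0.422, 0.002], [0.422, -0.907, -0.001], [0.001, 0.002, -1.0]]
wrist_force: [0.0, -0.6, 0.5]
finger_gap: 0.723
finger_force: 0.0
```

>>> jog_arm([
  {"wx": 0,"wy": 0,"wz": 0,"tx": 0,"ty": 0,"tz": 0,"hand": 1},
  {"wx": 0,"wy": 0,"wz": 0,"tx": 0,"ty": 0,"tz": 0,"hand": 1},
  {"wx": 0,"wy": 0,"wz": 0,"tx": 0,"ty": 0,"tz": 0,"hand": 1},
  {"wx": 0,"wy": 0,"wz": 0,"tx": 0,"ty": 0,"tz": 0,"hand": 1},
  {"wx": 0,"wy": 0,"wz": 0,"tx": 0,"ty": 0,"tz": 0,"hand": 1},
  {"wx": 0,"wy": 0,"wz": 0,"tx": 0,"ty": 0,"tz": 0,"hand": 1},
  {"wx": 0,"wy": 0,"wz": 0,"tx": 0,"ty": 0,"tz": 0,"hand": 1},
  {"wx": 0,"wy": 0,"wz": 0,"tx": 0,"ty": 0,"tz": 0,"hand": 1},
])

```text
time_s: 5.35
tool_pos: [0.5332, -0.3348, 0.0425]
tcp_rot: [[0.907, 0.422, 0.0], [0.422, -0.907, -0.0], [0.0, 0.0, -1.0]]
wrist_force: [-0.1, 0.0, -0.3]
finger_gap: 0.227
finger_force: 30.0
```

>>> jog_arm([
  {"wx": 0,"wy": 0,"wz": 0,"tx": 0,"ty": 0,"tz": -3,"hand": 1},
  {"wx": 0,"wy": 0,"wz": 0,"tx": 0,"ty": 0,"tz": -5,"hand": 1},
  {"wx": 0,"wy": 0,"wz": -8,"tx": 0,"ty": 0,"tz": 0,"hand": 1},
  {"wx": 0,"wy": 0,"wz": -8,"tx": 0,"ty": 0,"tz": 0,"hand": 1},
  {"wx": 0,"wy": 0,"wz": -8,"tx": 0,"ty": 0,"tz": 0,"hand": 1},
  {"wx": 0,"wy": 0,"wz": -8,"tx": 0,"ty": 0,"tz": 0,"hand": 1},
  {"wx": 0,"wy": 0,"wz": -8,"tx": 0,"ty": 0,"tz": 0,"hand": 1},
  {"wx": 0,"wy": 0,"wz": -8,"tx": 0,"ty": 0,"tz": 0,"hand": 1},
])

```text
time_s: 6.15
tool_pos: [0.5326, -0.3342, 0.1221]
tcp_rot: [[0.287, 0.958, -0.001], [0.958, -0.287, 0.001], [0.001, -0.001, -1.0]]
wrist_force: [-0.1, -0.3, -0.7]
finger_gap: 0.228
finger_force: 30.0
```

>>> jog_arm([
  {"wx": 0,"wy": 0,"wz": -8,"tx": 0,"ty": 0,"tz": 0,"hand": 1},
  {"wx": 0,"wy": 0,"wz": -5.3,"tx": 0,"ty": 0,"tz": 0,"hand": 1},
  {"wx": 0,"wy": 0,"wz": 0,"tx": 4,"ty": 0,"tz": 0,"hand": 1},
  {"wx": 0,"wy": 0,"wz": 0,"tx": 4,"ty": 0,"tz": 0,"hand": 1},
  {"wx": 0,"wy": 0,"wz": 0,"tx": 4,"ty": 0,"tz": 0,"hand": 1},
  {"wx": 0,"wy": 0,"wz": 0,"tx": 4,"ty": 0,"tz": 0,"hand": 1},
  {"wx": 0,"wy": 0,"wz": 0,"tx": 2,"ty": 0,"tz": 0,"hand": 1},
  {"wx": 0,"wy": 0,"wz": 0,"tx": 0,"ty": 0,"tz": 0,"hand": 1},
])

```text
time_s: 6.95
tool_pos: [0.5437, -0.1514, 0.1222]
tcp_rot: [[0.061, 0.998, -0.003], [0.998, -0.061, 0.002], [0.002, -0.003, -1.0]]
wrist_force: [0.5, 0.1, -1.9]
finger_gap: 0.227
finger_force: 30.0
```

```bash
cat > d.py <<'E'
from h import *
np.set_printoptions(precision=4,suppress=True)
p=shot("wrist");s=p["s"];R=np.array(s["tcp_rot"]);print(s["time_s"],s["tool_pos"],np.degrees(np.arctan2(R[1,0],R[0,0])),s["wrist_force"])
for t in("stick","blank"):
  for o in robot.outline_of(t,p)[:2]:
    q=cloud(p,o["mask"])
    if len(q)<50: continue
    zt=np.percentile(q[:,2],80) if t=="blank" else s["tool_pos"][2]-.0425+.018
    k=q[abs(q[:,2]-zt)<.006]
    if len(k)>30: print(t,o["p"],len(k),zt,cv2.minAreaRect(k[:,:2].astype(np.float32)),k.min(0),k.max(0))
# fences: points at z~.037 in channel region
r,c=np.nonzero(p["z_map"]>0);q=world(p,r,c,p["z_map"][r,c])
ok=(abs(q[:,2]-.037)<.003)
m=np.zeros(p["z_map"].shape,bool);m[r,c]=ok
for y in(-.03,0.0,.03,.06,.09,.12):
    k=q[ok&(abs(q[:,1]-y)<.006)];
    x=np.sort(k[:,0])
    if len(x): 
        g=np.diff(x);i=np.nonzero(g>.006)[0];print(y,len(x),x[0],[(x[j],x[j+1]) for j in i],x[-1])
cv2.imwrite("pics/w2.png",p["image"])
E
python3 d.py
```

```text
6.95 [ 0.5437 -0.1514  0.1222] 86.49536973311447 [ 0.4775  0.0685 -1.8565]
stick 0.83 8137 0.09765883411612773 ((0.5481114387512207, -0.07339148223400116), (0.1004260778427124, 0.020076725631952286), 86.3668441772461) [ 0.5349 -0.1238  0.0956] [ 0.561  -0.0229  0.1036]
blank 0.65 674 0.02230624072152529 ((0.4098671078681946, 0.002715024631470442), (0.013630889356136322, 0.029828635975718498), 88.64797973632812) [ 0.3951 -0.004   0.0164] [0.4249 0.0098 0.0246]
-0.03 565 0.5292257352479076 [(np.float64(0.537481970031209), np.float64(0.5828085455077292))] 0.5934951604297822
0.0 58 0.5312183972459356 [] 0.5383930759952004
```

View pics/w2.png

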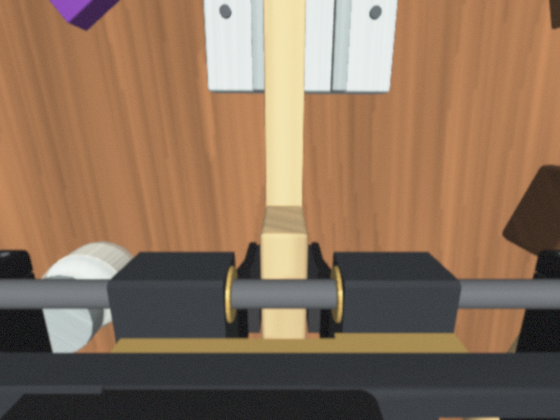

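The stick is held straight (view col ~285), and the channel lies between the fences ahead, a little right of the stick. Next I align it and lower it into the channel.

>>> jog_arm([
  {"wx": 0,"wy": 0,"wz": 0.3,"tx": 2.6,"ty": 0.9,"tz": 0,"hand": 1},
  {"wx": 0,"wy": 0,"wz": 0,"tx": 0,"ty": 0,"tz": 0,"hand": 1},
  {"wx": 0,"wy": 0,"wz": 0,"tx": 0,"ty": 0,"tz": 1.5,"hand": 1},
  {"wx": 0,"wy": 0,"wz": 0,"tx": 0,"ty": 0,"tz": 1.5,"hand": 1},
  {"wx": 0,"wy": 0,"wz": 0,"tx": 0,"ty": 0,"tz": 1,"hand": 1},
  {"wx": 0,"wy": 0,"wz": 0,"tx": 0,"ty": 0,"tz": 0.6,"hand": 1},
  {"wx": 0,"wy": 0,"wz": 0,"tx": 0,"ty": 0,"tz": 0.4,"hand": 1},
  {"wx": 0,"wy": 0,"wz": 0,"tx": 0,"ty": 0,"tz": 0,"hand": 1},
])

```text
time_s: 7.9
tool_pos: [0.5553, -0.13, 0.0722]
tcp_rot: [[0.071, 0.997, -0.001], [0.997, -0.071, 0.0], [0.0, -0.001, -1.0]]
wrist_force: [-0.1, 0.1, -2.8]
finger_gap: 0.223
finger_force: 30.0
```

```bash
cat > e.py <<'E'
from h import *
import sys
ims=[]
for n in("scene","side"):
    p=shot(n);r,c,w,h=(170,250,130,100) if n=="scene" else (190,200,130,110)
    ims.append(cv2.resize(p["image"][r:r+h,c:c+w],(390,330),interpolation=cv2.INTER_CUBIC))
cv2.imwrite(sys.argv[1],np.hstack(ims))
s=robot.sense();print(s["time_s"],s["tool_pos"],s["wrist_force"],s["moment"])
E
python3 e.py pics/c1.png
```

```text
8.0 [ 0.5557336  -0.12994727  0.07285152] [-0.15535381 -1.11849911 -1.1487296 ] [-0.03407    -0.07080119  0.02514143]
```

View pics/c1.png

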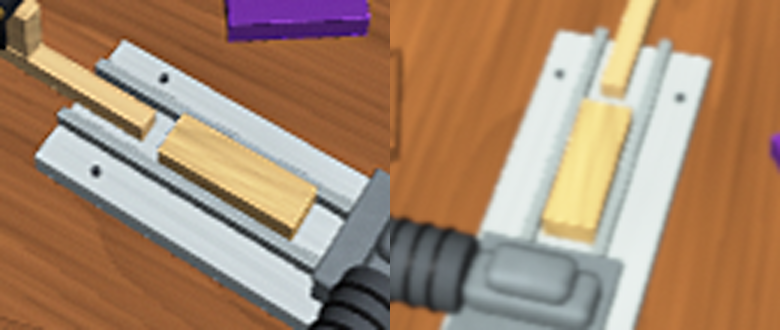

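>>> jog_arm([
  {"wx": 0,"wy": 0,"wz": 0,"tx": 1,"ty": 0,"tz": 0.2,"hand": 1},
  {"wx": 0,"wy": 0,"wz": 0,"tx": 0.8,"ty": 0,"tz": 0,"hand": 1},
  {"wx": 0,"wy": 0,"wz": 0,"tx": 0.5,"ty": 0,"tz": 0,"hand": 1},
  {"wx": 0,"wy": 0,"wz": 0,"tx": 0.8,"ty": 0,"tz": 0,"hand": 1},
  {"wx": 0,"wy": 0,"wz": 0,"tx": 1,"ty": 0,"tz": 0,"hand": 1},
  {"wx": 0,"wy": 0,"wz": 0,"tx": 1,"ty": 0,"tz": 0,"hand": 1},
  {"wx": 0,"wy": 0,"wz": 0,"tx": 1,"ty": 0,"tz": 0,"hand": 1},
  {"wx": 0,"wy": 0,"wz": 0,"tx": 1,"ty": 0,"tz": 0,"hand": 1},
])

```text
time_s: 8.8
tool_pos: [0.5605, -0.0579, 0.0706]
tcp_rot: [[0.07, 0.998, 0.0], [0.998, -0.07, -0.0], [-0.0, 0.0, -1.0]]
wrist_force: [-0.5, -2.4, 0.1]
finger_gap: 0.228
finger_force: 30.0
```

```bash
python3 e.py pics/c2.png
```

```text
8.9 [ 0.56004598 -0.05702936  0.07043397] [-1.05318346 -0.99994151 -0.72653941] [-0.04728733 -0.11034737  0.05952181]
```

View pics/c2.png

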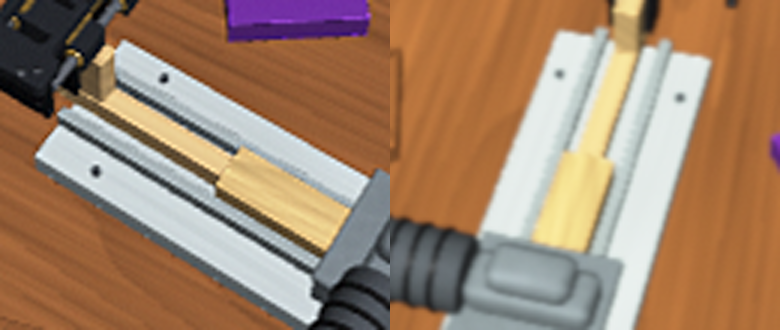

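Stick is in contact behind the blank, the front just inside the guard. Continuing.

>>> jog_arm([
  {"wx": 0,"wy": 0,"wz": 0,"tx": 0.5,"ty": 0,"tz": 0,"hand": 1},
  {"wx": 0,"wy": 0,"wz": 0,"tx": 0.5,"ty": 0,"tz": 0,"hand": 1},
  {"wx": 0,"wy": 0,"wz": 0,"tx": 0.5,"ty": 0,"tz": 0,"hand": 1},
  {"wx": 0,"wy": 0,"wz": 0,"tx": 0.5,"ty": 0,"tz": 0,"hand": 1},
  {"wx": 0,"wy": 0,"wz": 0,"tx": 0.5,"ty": 0,"tz": 0,"hand": 1},
  {"wx": 0,"wy": 0,"wz": 0,"tx": 0.5,"ty": 0,"tz": 0,"hand": 1},
  {"wx": 0,"wy": 0,"wz": 0,"tx": 0.5,"ty": 0,"tz": 0,"hand": 1},
  {"wx": 0,"wy": 0,"wz": 0,"tx": 0.5,"ty": 0,"tz": 0,"hand": 1},
])

```text
time_s: 9.7
tool_pos: [0.5638, -0.0198, 0.0708]
tcp_rot: [[0.069, 0.998, 0.001], [0.998, -0.069, -0.002], [-0.002, 0.001, -1.0]]
wrist_force: [0.2, -6.6, -1.4]
finger_gap: 0.229
finger_force: 30.0
```

>>> jog_arm([
  {"wx": 0,"wy": 0,"wz": 0,"tx": 0.4,"ty": 0,"tz": 0,"hand": 1},
  {"wx": 0,"wy": 0,"wz": 0,"tx": 0.4,"ty": 0,"tz": 0,"hand": 1},
  {"wx": 0,"wy": 0,"wz": 0,"tx": 0.4,"ty": 0,"tz": 0,"hand": 1},
  {"wx": 0,"wy": 0,"wz": 0,"tx": 0.4,"ty": 0,"tz": 0,"hand": 1},
  {"wx": 0,"wy": 0,"wz": 0,"tx": 0.4,"ty": 0,"tz": 0,"hand": 1},
  {"wx": 0,"wy": 0,"wz": 0,"tx": 0.4,"ty": 0,"tz": 0,"hand": 1},
  {"wx": 0,"wy": 0,"wz": 0,"tx": 0.4,"ty": 0,"tz": 0,"hand": 1},
  {"wx": 0,"wy": 0,"wz": 0,"tx": 0.4,"ty": 0,"tz": 0,"hand": 1},
])

```text
time_s: 10.5
tool_pos: [0.5655, 0.0133, 0.0706]
tcp_rot: [[0.07, 0.998, -0.0], [0.998, -0.07, -0.0], [-0.0, -0.0, -1.0]]
wrist_force: [-0.2, -4.8, -1.1]
finger_gap: 0.227
finger_force: 30.0
```

>>> jog_arm([
  {"wx": 0,"wy": 0,"wz": 0,"tx": 0.3,"ty": 0,"tz": 0,"hand": 1},
  {"wx": 0,"wy": 0,"wz": 0,"tx": 0.3,"ty": 0,"tz": 0,"hand": 1},
  {"wx": 0,"wy": 0,"wz": 0,"tx": 0.2,"ty": 0,"tz": 0,"hand": 1},
  {"wx": 0,"wy": 0,"wz": 0,"tx": 0.2,"ty": 0,"tz": 0,"hand": 1},
  {"wx": 0,"wy": 0,"wz": 0,"tx": 0.2,"ty": 0,"tz": 0,"hand": 1},
  {"wx": 0,"wy": 0,"wz": 0,"tx": 0.1,"ty": 0,"tz": 0,"hand": 1},
  {"wx": 0,"wy": 0,"wz": 0,"tx": 0.1,"ty": 0,"tz": 0,"hand": 1},
  {"wx": 0,"wy": 0,"wz": 0,"tx": 0.1,"ty": 0,"tz": 0,"hand": 1},
])

```text
time_s: 11.3
tool_pos: [0.5665, 0.0279, 0.0705]
tcp_rot: [[0.07, 0.998, -0.0], [0.998, -0.07, -0.0], [-0.0, -0.0, -1.0]]
wrist_force: [0.1, -3.4, -0.9]
finger_gap: 0.227
finger_force: 30.0
```

>>> jog_arm([
  {"wx": 0,"wy": 0,"wz": 0,"tx": 0.05,"ty": 0,"tz": 0,"hand": 1},
  {"wx": 0,"wy": 0,"wz": 0,"tx": 0.05,"ty": 0,"tz": 0,"hand": 1},
  {"wx": 0,"wy": 0,"wz": 0,"tx": 0.05,"ty": 0,"tz": 0,"hand": 1},
  {"wx": 0,"wy": 0,"wz": 0,"tx": 0.05,"ty": 0,"tz": 0,"hand": 1},
  {"wx": 0,"wy": 0,"wz": 0,"tx": 0.05,"ty": 0,"tz": 0,"hand": 1},
  {"wx": 0,"wy": 0,"wz": 0,"tx": 0.05,"ty": 0,"tz": 0,"hand": 1},
  {"wx": 0,"wy": 0,"wz": 0,"tx": 0.05,"ty": 0,"tz": 0,"hand": 1},
  {"wx": 0,"wy": 0,"wz": 0,"tx": 0.05,"ty": 0,"tz": 0,"hand": 1},
])

```text
time_s: 12.1
tool_pos: [0.5668, 0.0319, 0.0705]
tcp_rot: [[0.07, 0.998, -0.0], [0.998, -0.07, 0.0], [0.0, -0.0, -1.0]]
wrist_force: [-0.5, -4.3, -1.8]
finger_gap: 0.222
finger_force: 30.0
```

>>> jog_arm([
  {"wx": 0,"wy": 0,"wz": 0,"tx": 0.05,"ty": 0,"tz": 0,"hand": 1},
  {"wx": 0,"wy": 0,"wz": 0,"tx": 0.05,"ty": 0,"tz": 0,"hand": 1},
  {"wx": 0,"wy": 0,"wz": 0,"tx": 0.05,"ty": 0,"tz": 0,"hand": 1},
  {"wx": 0,"wy": 0,"wz": 0,"tx": 0.05,"ty": 0,"tz": 0,"hand": 1},
  {"wx": 0,"wy": 0,"wz": 0,"tx": 0.05,"ty": 0,"tz": 0,"hand": 1},
  {"wx": 0,"wy": 0,"wz": 0,"tx": 0.05,"ty": 0,"tz": 0,"hand": 1},
  {"wx": 0,"wy": 0,"wz": 0,"tx": 0,"ty": 0,"tz": 0,"hand": 1},
  {"wx": 0,"wy": 0,"wz": 0,"tx": 0,"ty": 0,"tz": 0,"hand": 1},
])

```text
time_s: 12.9
tool_pos: [0.567, 0.035, 0.0705]
tcp_rot: [[0.07, 0.998, 0.0], [0.998, -0.07, 0.0], [0.0, 0.0, -1.0]]
wrist_force: [-0.0, -4.2, -1.8]
finger_gap: 0.229
finger_force: 30.0
```

```bash
python3 - <<'E'
from h import *
import time
for i in range(4):
    s=robot.sense();print(s["time_s"],np.round(s["tool_pos"],4),np.round(s["wrist_force"],2),s["joint_positions"],s["tau"]);robot.get_image("side")
E
```

```text
12.9 [0.567  0.035  0.0705] [-0.02 -4.19 -1.77] [-7.73805090e+00  3.99152498e+01  9.76831403e+01  1.60051791e-02
  4.24019913e+01 -3.71590168e+00] [ 2.08770119e+00 -4.41652215e+01 -1.00124681e+01  8.32563825e-01
  1.33558810e-01  2.92295255e-03]
12.95 [0.567  0.035  0.0705] [-0.87 -3.85 -0.12] [-7.73950469e+00  3.99149302e+01  9.76848492e+01  1.54097291e-02
  4.24041645e+01 -3.71708118e+00] [ 2.03702889e+00 -4.41720629e+01 -1.00157028e+01  8.15909654e-01
  1.33174835e-01  2.57118787e-03]
13.0 [0.567  0.035  0.0705] [-0.06 -3.68 -1.26] [-7.73983603e+00  3.99154349e+01  9.76837074e+01  1.59446173e-02
  4.24013846e+01 -3.71688284e+00] [ 1.98816486e+00 -4.41811395e+01 -1.00193211e+01  7.99562875e-01
  1.32687245e-01  2.24846517e-03]
13.05 [0.567  0.035  0.0705] [-0.13 -3.75 -0.96] [-7.74025027e+00  3.99189956e+01  9.76848455e+01  1.85146425e-02
  4.24007300e+01 -3.71680384e+00] [ 1.94352329e+00 -4.41889000e+01 -1.00235188e+01  7.83670396e-01
  1.32141025e-01  1.92817955e-03]
```

>>> jog_arm([
  {"wx": 0,"wy": 0,"wz": 0,"tx": 0.05,"ty": 0,"tz": 0,"hand": 1},
  {"wx": 0,"wy": 0,"wz": 0,"tx": 0.05,"ty": 0,"tz": 0,"hand": 1},
  {"wx": 0,"wy": 0,"wz": 0,"tx": 0.05,"ty": 0,"tz": 0,"hand": 1},
  {"wx": 0,"wy": 0,"wz": 0,"tx": 0.05,"ty": 0,"tz": 0,"hand": 1},
  {"wx": 0,"wy": 0,"wz": 0,"tx": 0.05,"ty": 0,"tz": 0,"hand": 1},
  {"wx": 0,"wy": 0,"wz": 0,"tx": 0.05,"ty": 0,"tz": 0,"hand": 1},
  {"wx": 0,"wy": 0,"wz": 0,"tx": 0.05,"ty": 0,"tz": 0,"hand": 1},
  {"wx": 0,"wy": 0,"wz": 0,"tx": 0,"ty": 0,"tz": 0,"hand": 1},
])

```text
time_s: 13.9
tool_pos: [0.5673, 0.0385, 0.0706]
tcp_rot: [[0.07, 0.998, 0.0], [0.998, -0.07, 0.0], [0.0, 0.0, -1.0]]
wrist_force: [-0.9, -4.3, -2.0]
finger_gap: 0.227
finger_force: 30.0
```

>>> jog_arm([
  {"wx": 0,"wy": 0,"wz": 0,"tx": 0.05,"ty": 0,"tz": 0,"hand": 1},
  {"wx": 0,"wy": 0,"wz": 0,"tx": 0.05,"ty": 0,"tz": 0,"hand": 1},
  {"wx": 0,"wy": 0,"wz": 0,"tx": 0.05,"ty": 0,"tz": 0,"hand": 1},
  {"wx": 0,"wy": 0,"wz": 0,"tx": 0.05,"ty": 0,"tz": 0,"hand": 1},
  {"wx": 0,"wy": 0,"wz": 0,"tx": 0.05,"ty": 0,"tz": 0,"hand": 1},
  {"wx": 0,"wy": 0,"wz": 0,"tx": 0.05,"ty": 0,"tz": 0,"hand": 1},
  {"wx": 0,"wy": 0,"wz": 0,"tx": 0.05,"ty": 0,"tz": 0,"hand": 1},
  {"wx": 0,"wy": 0,"wz": 0,"tx": 0,"ty": 0,"tz": 0,"hand": 1},
])

```text
time_s: 14.7
tool_pos: [0.5675, 0.042, 0.0705]
tcp_rot: [[0.07, 0.998, -0.0], [0.998, -0.07, 0.0], [0.0, -0.0, -1.0]]
wrist_force: [-0.2, -3.4, -1.5]
finger_gap: 0.226
finger_force: 30.0
```

>>> jog_arm([
  {"wx": 0,"wy": 0,"wz": 0,"tx": 0.05,"ty": 0,"tz": 0,"hand": 1},
  {"wx": 0,"wy": 0,"wz": 0,"tx": 0.05,"ty": 0,"tz": 0,"hand": 1},
  {"wx": 0,"wy": 0,"wz": 0,"tx": 0.05,"ty": 0,"tz": 0,"hand": 1},
  {"wx": 0,"wy": 0,"wz": 0,"tx": 0.05,"ty": 0,"tz": 0,"hand": 1},
  {"wx": 0,"wy": 0,"wz": 0,"tx": 0.05,"ty": 0,"tz": 0,"hand": 1},
  {"wx": 0,"wy": 0,"wz": 0,"tx": 0.05,"ty": 0,"tz": 0,"hand": 1},
  {"wx": 0,"wy": 0,"wz": 0,"tx": 0.05,"ty": 0,"tz": 0,"hand": 1},
  {"wx": 0,"wy": 0,"wz": 0,"tx": 0,"ty": 0,"tz": 0,"hand": 1},
])

```text
time_s: 15.5
tool_pos: [0.5678, 0.0455, 0.0705]
tcp_rot: [[0.07, 0.998, -0.0], [0.998, -0.07, 0.0], [0.0, -0.0, -1.0]]
wrist_force: [-0.3, -4.4, -1.9]
finger_gap: 0.226
finger_force: 30.0
```

>>> jog_arm([
  {"wx": 0,"wy": 0,"wz": 0,"tx": 0.05,"ty": 0,"tz": 0,"hand": 1},
  {"wx": 0,"wy": 0,"wz": 0,"tx": 0.05,"ty": 0,"tz": 0,"hand": 1},
  {"wx": 0,"wy": 0,"wz": 0,"tx": 0.05,"ty": 0,"tz": 0,"hand": 1},
  {"wx": 0,"wy": 0,"wz": 0,"tx": 0.05,"ty": 0,"tz": 0,"hand": 1},
  {"wx": 0,"wy": 0,"wz": 0,"tx": 0.05,"ty": 0,"tz": 0,"hand": 1},
  {"wx": 0,"wy": 0,"wz": 0,"tx": 0.05,"ty": 0,"tz": 0,"hand": 1},
  {"wx": 0,"wy": 0,"wz": 0,"tx": 0.05,"ty": 0,"tz": 0,"hand": 1},
  {"wx": 0,"wy": 0,"wz": 0,"tx": 0,"ty": 0,"tz": 0,"hand": 1},
])

```text
time_s: 16.3
tool_pos: [0.568, 0.049, 0.0705]
tcp_rot: [[0.07, 0.998, -0.0], [0.998, -0.07, 0.0], [0.0, -0.0, -1.0]]
wrist_force: [-1.3, -3.8, -1.7]
finger_gap: 0.227
finger_force: 30.0
```

>>> jog_arm([
  {"wx": 0,"wy": 0,"wz": 0,"tx": 0.05,"ty": 0,"tz": 0,"hand": 1},
  {"wx": 0,"wy": 0,"wz": 0,"tx": 0.05,"ty": 0,"tz": 0,"hand": 1},
  {"wx": 0,"wy": 0,"wz": 0,"tx": 0.05,"ty": 0,"tz": 0,"hand": 1},
  {"wx": 0,"wy": 0,"wz": 0,"tx": 0.05,"ty": 0,"tz": 0,"hand": 1},
  {"wx": 0,"wy": 0,"wz": 0,"tx": 0.05,"ty": 0,"tz": 0,"hand": 1},
  {"wx": 0,"wy": 0,"wz": 0,"tx": 0.05,"ty": 0,"tz": 0,"hand": 1},
  {"wx": 0,"wy": 0,"wz": 0,"tx": 0.05,"ty": 0,"tz": 0,"hand": 1},
  {"wx": 0,"wy": 0,"wz": 0,"tx": 0,"ty": 0,"tz": 0,"hand": 1},
])

```text
time_s: 17.1
tool_pos: [0.5683, 0.0524, 0.0705]
tcp_rot: [[0.07, 0.998, 0.0], [0.998, -0.07, 0.0], [0.0, 0.0, -1.0]]
wrist_force: [-0.0, -3.6, -2.0]
finger_gap: 0.232
finger_force: 30.0
```

>>> jog_arm([
  {"wx": 0,"wy": 0,"wz": 0,"tx": 0.05,"ty": 0,"tz": 0,"hand": 1},
  {"wx": 0,"wy": 0,"wz": 0,"tx": 0.05,"ty": 0,"tz": 0,"hand": 1},
  {"wx": 0,"wy": 0,"wz": 0,"tx": 0.05,"ty": 0,"tz": 0,"hand": 1},
  {"wx": 0,"wy": 0,"wz": 0,"tx": 0.05,"ty": 0,"tz": 0,"hand": 1},
  {"wx": 0,"wy": 0,"wz": 0,"tx": 0.05,"ty": 0,"tz": 0,"hand": 1},
  {"wx": 0,"wy": 0,"wz": 0,"tx": 0.05,"ty": 0,"tz": 0,"hand": 1},
  {"wx": 0,"wy": 0,"wz": 0,"tx": 0.05,"ty": 0,"tz": 0,"hand": 1},
  {"wx": 0,"wy": 0,"wz": 0,"tx": 0,"ty": 0,"tz": 0,"hand": 1},
])

```text
time_s: 17.9
tool_pos: [0.5688, 0.0531, 0.071]
tcp_rot: [[0.068, 0.998, 0.0], [0.998, -0.068, -0.004], [-0.004, 0.0, -1.0]]
wrist_force: [-1.9, -14.5, 0.7]
finger_gap: 0.231
finger_force: 30.0
```

Stop felt: 14.5 N total against about 4 N of drag, so roughly 10 N on the screw. Holding there.

>>> jog_arm([
  {"wx": 0,"wy": 0,"wz": 0,"tx": 0,"ty": 0,"tz": 0,"hand": 1},
  {"wx": 0,"wy": 0,"wz": 0,"tx": 0,"ty": 0,"tz": 0,"hand": 1},
  {"wx": 0,"wy": 0,"wz": 0,"tx": 0,"ty": 0,"tz": 0,"hand": 1},
  {"wx": 0,"wy": 0,"wz": 0,"tx": 0,"ty": 0,"tz": 0,"hand": 1},
  {"wx": 0,"wy": 0,"wz": 0,"tx": 0,"ty": 0,"tz": 0,"hand": 1},
  {"wx": 0,"wy": 0,"wz": 0,"tx": 0,"ty": 0,"tz": 0,"hand": 1},
  {"wx": 0,"wy": 0,"wz": 0,"tx": 0,"ty": 0,"tz": 0,"hand": 1},
  {"wx": 0,"wy": 0,"wz": 0,"tx": 0,"ty": 0,"tz": 0,"hand": 1},
])

```text
time_s: 18.7
tool_pos: [0.5688, 0.0531, 0.071]
tcp_rot: [[0.068, 0.998, 0.0], [0.998, -0.068, -0.004], [-0.004, 0.0, -1.0]]
wrist_force: [-2.8, -12.7, 1.8]
finger_gap: 0.227
finger_force: 30.0
```

```bash
cat > f.py <<'E'
from h import *
np.set_printoptions(precision=4,suppress=True)
u=np.array([.068,.9977]);o0=np.array([.5688,.0531])
for n in("scene","side"):
    p=shot(n);r,c=np.nonzero(p["z_map"]>0);q=world(p,r,c,p["z_map"][r,c])
    a=(q[:,:2]-o0)@u;b=(q[:,:2]-o0)@np.array([u[1],-u[0]])
    for x in np.arange(.10,.40,.008):
        k=(abs(a-x)<.004)&(abs(b)<.008)
        print(n,round(x,3),k.sum(),np.round(np.median(q[k,2]),4) if k.any() else None,end=" | ")
    print()
cv2.imwrite("pics/s3.png",cv2.resize(p["image"][240:400,170:300],(600,600*160//130),interpolation=cv2.INTER_CUBIC)[:600])
E
python3 f.py
```

```text
scene 0.1 21 0.0449 | scene 0.108 18 0.0447 | scene 0.116 21 0.0447 | scene 0.124 13 0.0447 | scene 0.132 20 0.0614 | scene 0.14 25 0.0615 | scene 0.148 22 0.0614 | scene 0.156 7 0.0621 | scene 0.164 14 0.1034 | scene 0.172 22 0.1056 | scene 0.18 24 0.1064 | scene 0.188 28 0.104 | scene 0.196 41 0.0829 | scene 0.204 25 0.0614 | scene 0.212 25 0.0614 | scene 0.22 27 0.0459 | scene 0.228 24 0.0461 | scene 0.236 25 0.0456 | scene 0.244 23 0.0474 | scene 0.252 25 0.0542 | scene 0.26 26 0.0533 | scene 0.268 25 0.0535 | scene 0.276 25 0.054 | scene 0.284 30 0.0543 | scene 0.292 25 0.0531 | scene 0.3 42 0.0765 | scene 0.308 32 0.0775 | scene 0.316 37 0.0775 | scene 0.324 39 0.0442 | scene 0.332 37 0.0393 | scene 0.34 41 0.0404 | scene 0.348 29 0.0445 | scene 0.356 24 0.0254 | scene 0.364 27 0.0231 | scene 0.372 23 0.0232 | scene 0.38 30 0.024 | scene 0.388 16 0.0225 | scene 0.396 26 -0.0011 | 
side 0.1 21 0.045 | side 0.108 20 0.0459 | side 0.116 20 0.0462 | side 0.124 0 None | side 0.132 15 0.0623 | side 0.14 1 0.0646 | side 0.148 0 None | side 0.156 0 None | side 0.164 9 0.1044 | side 0.172 24 0.1062 | side 0.18 27 0.1059 | side 0.188 30 0.1061 | side 0.196 118 0.0851 | side 0.204 28 0.063 | side 0.212 38 0.0617 | side 0.22 51 0.0481 | side 0.228 24 0.0466 | side 0.236 26 0.0463 | side 0.244 13 0.0484 | side 0.252 33 0.0546 | side 0.26 28 0.0536 | side 0.268 31 0.0543 | side 0.276 30 0.0546 | side 0.284 25 0.0556 | side 0.292 2 0.0549 | side 0.3 20 0.0778 | side 0.308 31 0.0792 | side 0.316 48 0.0773 | side 0.324 94 0.0542 | side 0.332 27 0.0428 | side 0.34 23 0.0422 | side 0.348 25 0.0462 | side 0.356 72 0.0353 | side 0.364 36 0.0251 | side 0.372 34 0.0252 | side 0.38 38 0.0253 | side 0.388 82 0.0139 | side 0.396 35 -0.0005 |
```

View pics/s3.png

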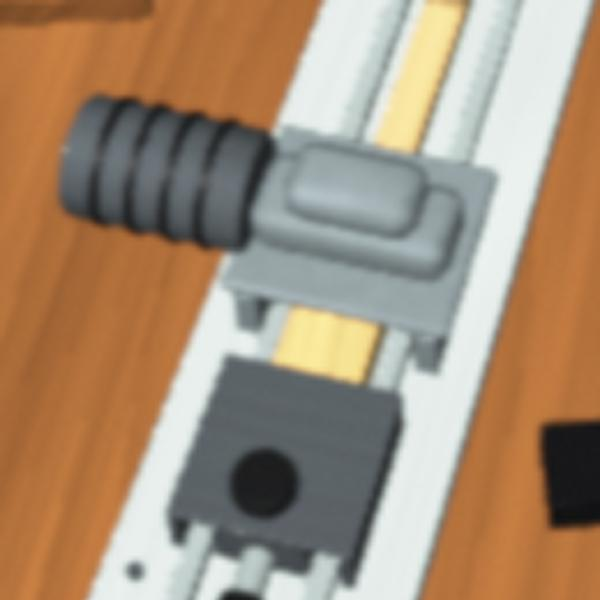

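The blank shows between the guard and the stop (crop ~[345,325]) and runs under the cowl edge. Its front is about 14 mm inside, which puts it at stop x of about -38 mm and is consistent with the screw. Now I back the stick off gently.

>>> jog_arm([
  {"wx": 0,"wy": 0,"wz": 0,"tx": -0.05,"ty": 0,"tz": 0,"hand": 1},
  {"wx": 0,"wy": 0,"wz": 0,"tx": -0.05,"ty": 0,"tz": 0,"hand": 1},
  {"wx": 0,"wy": 0,"wz": 0,"tx": -0.1,"ty": 0,"tz": 0,"hand": 1},
  {"wx": 0,"wy": 0,"wz": 0,"tx": -0.1,"ty": 0,"tz": 0,"hand": 1},
  {"wx": 0,"wy": 0,"wz": 0,"tx": -0.1,"ty": 0,"tz": 0,"hand": 1},
  {"wx": 0,"wy": 0,"wz": 0,"tx": -0.2,"ty": 0,"tz": 0,"hand": 1},
  {"wx": 0,"wy": 0,"wz": 0,"tx": -0.5,"ty": 0,"tz": 0,"hand": 1},
  {"wx": 0,"wy": 0,"wz": 0,"tx": -0.9,"ty": 0,"tz": 0,"hand": 1},
])

```text
time_s: 19.6
tool_pos: [0.567, 0.0363, 0.0705]
tcp_rot: [[0.069, 0.998, -0.0], [0.998, -0.069, 0.0], [0.0, -0.0, -1.0]]
wrist_force: [0.1, -0.3, -1.5]
finger_gap: 0.23
finger_force: 30.0
```

>>> jog_arm([
  {"wx": 0,"wy": 0,"wz": 0,"tx": -2,"ty": 0,"tz": 0,"hand": 1},
  {"wx": 0,"wy": 0,"wz": 0,"tx": -3,"ty": 0,"tz": 0,"hand": 1},
  {"wx": 0,"wy": 0,"wz": 0,"tx": -3,"ty": 0,"tz": -1,"hand": 1},
  {"wx": 0,"wy": 0,"wz": 0,"tx": -3.5,"ty": 0,"tz": -2,"hand": 1},
  {"wx": 0,"wy": 0,"wz": 0,"tx": -4,"ty": 0,"tz": 0,"hand": 1},
  {"wx": 0,"wy": 0,"wz": 0,"tx": -4,"ty": 0,"tz": 0,"hand": 1},
  {"wx": 0,"wy": 0,"wz": 0,"tx": -4,"ty": 0,"tz": 0,"hand": 1},
  {"wx": 0,"wy": 0,"wz": 0,"tx": -4,"ty": 0,"tz": 0,"hand": 1},
])

```text
time_s: 20.4
tool_pos: [0.5472, -0.2405, 0.1007]
tcp_rot: [[0.071, 0.997, 0.0], [0.997, -0.071, 0.0], [0.0, 0.0, -1.0]]
wrist_force: [0.1, 0.5, -1.3]
finger_gap: 0.227
finger_force: 30.0
```

>>> jog_arm([
  {"wx": 0,"wy": 0,"wz": 0,"tx": -1.5,"ty": 0,"tz": 0,"hand": 1},
  {"wx": 0,"wy": 0,"wz": 0,"tx": 0,"ty": 0,"tz": 0,"hand": 1},
  {"wx": 0,"wy": 0,"wz": 0,"tx": 0,"ty": 0,"tz": 2,"hand": 1},
  {"wx": 0,"wy": 0,"wz": 0,"tx": 0,"ty": 0,"tz": 1.5,"hand": 1},
  {"wx": 0,"wy": 0,"wz": 0,"tx": 0,"ty": 0,"tz": 1,"hand": 1},
  {"wx": 0,"wy": 0,"wz": 0,"tx": 0,"ty": 0,"tz": 0.4,"hand": 1},
  {"wx": 0,"wy": 0,"wz": 0,"tx": 0,"ty": 0,"tz": 0,"hand": 1},
  {"wx": 0,"wy": 0,"wz": 0,"tx": 0,"ty": 0,"tz": 0,"hand": 1},
])

```text
time_s: 21.2
tool_pos: [0.5471, -0.2531, 0.0518]
tcp_rot: [[0.07, 0.998, 0.0], [0.998, -0.07, -0.0], [-0.0, 0.0, -1.0]]
wrist_force: [-0.3, -0.9, -1.5]
finger_gap: 0.223
finger_force: 30.0
```

>>> jog_arm([
  {"wx": 0,"wy": 0,"wz": 0,"tx": 0,"ty": 0,"tz": 0.5,"hand": 1},
  {"wx": 0,"wy": 0,"wz": 0,"tx": 0,"ty": 0,"tz": 0.2,"hand": 1},
  {"wx": 0,"wy": 0,"wz": 0,"tx": 0,"ty": 0,"tz": 0.1,"hand": 1},
  {"wx": 0,"wy": 0,"wz": 0,"tx": 0,"ty": 0,"tz": 0.1,"hand": 1},
  {"wx": 0,"wy": 0,"wz": 0,"tx": 0,"ty": 0,"tz": 0.05,"hand": 1},
  {"wx": 0,"wy": 0,"wz": 0,"tx": 0,"ty": 0,"tz": 0,"hand": 1},
  {"wx": 0,"wy": 0,"wz": 0,"tx": 0,"ty": 0,"tz": 0,"hand": 1},
  {"wx": 0,"wy": 0,"wz": 0,"tx": 0,"ty": 0,"tz": 0,"hand": 1},
])

```text
time_s: 22.0
tool_pos: [0.5468, -0.2535, 0.0425]
tcp_rot: [[0.07, 0.998, 0.0], [0.998, -0.07, -0.0], [-0.0, 0.0, -1.0]]
wrist_force: [-1.6, 0.2, 3.2]
finger_gap: 0.23
finger_force: 30.0
```

Standing on the bench (about 4 N of support). Opening the fingers and lifting away.

>>> jog_arm([
  {"wx": 0,"wy": 0,"wz": 0,"tx": 0,"ty": 0,"tz": 0,"hand": 0.2},
  {"wx": 0,"wy": 0,"wz": 0,"tx": 0,"ty": 0,"tz": 0,"hand": 0},
  {"wx": 0,"wy": 0,"wz": 0,"tx": 0,"ty": 0,"tz": 0,"hand": 0},
  {"wx": 0,"wy": 0,"wz": 0,"tx": 0,"ty": 0,"tz": 0,"hand": -0.5},
  {"wx": 0,"wy": 0,"wz": 0,"tx": 0,"ty": 0,"tz": 0,"hand": -0.5},
  {"wx": 0,"wy": 0,"wz": 0,"tx": 0,"ty": 0,"tz": 0,"hand": -0.5},
  {"wx": 0,"wy": 0,"wz": 0,"tx": 0,"ty": 0,"tz": 0,"hand": -0.5},
  {"wx": 0,"wy": 0,"wz": 0,"tx": 0,"ty": 0,"tz": 0,"hand": -0.5},
])

```text
time_s: 22.8
tool_pos: [0.5467, -0.2534, 0.042]
tcp_rot: [[0.07, 0.998, 0.0], [0.998, -0.07, -0.0], [-0.0, 0.0, -1.0]]
wrist_force: [0.1, 0.6, -0.4]
finger_gap: 0.74
finger_force: 0.0
```

>>> jog_arm([
  {"wx": 0,"wy": 0,"wz": 0,"tx": 0,"ty": 0,"tz": -1,"hand": -0.5},
  {"wx": 0,"wy": 0,"wz": 0,"tx": 0,"ty": 0,"tz": -2,"hand": -0.5},
  {"wx": 0,"wy": 0,"wz": 0,"tx": 0,"ty": 0,"tz": -4,"hand": -0.5},
  {"wx": 0,"wy": 0,"wz": 0,"tx": 0,"ty": 0,"tz": -4,"hand": -0.5},
  {"wx": 0,"wy": 0,"wz": 0,"tx": 0,"ty": 0,"tz": -4,"hand": -0.5},
  {"wx": 0,"wy": 0,"wz": 0,"tx": 0,"ty": 0,"tz": 0,"hand": -0.5},
  {"wx": 0,"wy": 0,"wz": 0,"tx": 0,"ty": 0,"tz": 0,"hand": -0.5},
  {"wx": 0,"wy": 0,"wz": 0,"tx": 0,"ty": 0,"tz": 0,"hand": -0.5},
])

```text
time_s: 23.6
tool_pos: [0.5459, -0.2528, 0.1913]
tcp_rot: [[0.07, 0.998, -0.002], [0.998, -0.07, 0.001], [0.001, -0.002, -1.0]]
wrist_force: [-0.4, -0.4, -0.7]
finger_gap: 0.75
finger_force: 0.0
```

```bash
python3 f.py | cut -c1-900; python3 - <<'E'
from h import *
a=shot("scene");print(robot.sense()["finger_gap"]);cv2.imwrite("pics/end.png",a["image"])
E
```

```text
scene 0.1 22 0.0238 | scene 0.108 18 0.0236 | scene 0.116 22 0.0243 | scene 0.124 2 0.0416 | scene 0.132 22 0.0618 | scene 0.14 21 0.0613 | scene 0.148 24 0.0615 | scene 0.156 8 0.0621 | scene 0.164 17 0.1038 | scene 0.172 25 0.1059 | scene 0.18 26 0.1059 | scene 0.188 26 0.1043 | scene 0.196 39 0.0811 | scene 0.204 23 0.0615 | scene 0.212 22 0.0618 | scene 0.22 30 0.0456 | scene 0.228 24 0.0454 | scene 0.236 24 0.0456 | scene 0.244 23 0.0472 | scene 0.252 23 0.0546 | scene 0.26 26 0.0541 | scene 0.268 23 0.0537 | scene 0.276 23 0.0538 | scene 0.284 25 0.0537 | scene 0.292 26 0.053 | scene 0.3 44 0.0753 | scene 0.308 35 0.0772 | scene 0.316 33 0.0773 | scene 0.324 39 0.0517 | scene 0.332 34 0.0394 | scene 0.34 37 0.0416 | scene 0.348 30 0.0452 | scene 0.356 27 0.0248 | scene 0.364 27 0.0242 | scene 0.372 27 0.0233 | scene 0.38 26 0.0239 | scene 0.388 17 0.0229 | scene 0.396 26 -0.0019 | 
side 0.1 20 0.0253 | side 0.108 0 None | side 0.116 0 None | side 0.124 0 None | side 0.132 15 0.0629 | side 0.14 0 None | side 0.148 0 None | side 0.156 0 None | side 0.164 9 0.1043 | side 0.172 23 0.1068 | side 0.18 30 0.1061 | side 0.188 28 0.1049 | side 0.196 118 0.0853 | side 0.204 30 0.0628 | side 0.212 35 0.062 | side 0.22 52 0.048 | side 0.228 26 0.0465 | side 0.236 29 0.0465 | side 0.244 14 0.0487 | side 0.252 24 0.0549 | side 0.26 36 0.0549 | side 0.268 32 0.0552 | side 0.276 27 0.0556 | side 0.284 26 0.0549 | side 0.292 0 None | side 0.3 17 0.0778 | side 0.308 34 0.079 | side 0.316 46 0.0772 | side 0.324 93 0.0547 | side 0.332 27 0.0426 | side 0.34 23 0.0424 | side 0.348 26 0.0467 | side 0.356 73 0.0356 | side 0.364 34 0.0247 | side 0.372 35 0.0245 | side 0.38 38 0.0249 | side 0.388 82 0.0137 | side 0.396 36 0.0008 | 
0.7500723883177789
```

View pics/end.png

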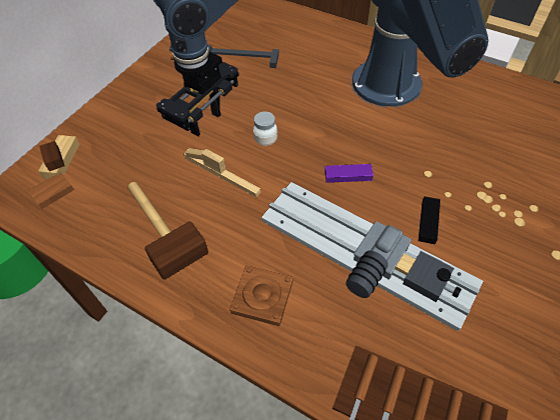

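The stick stands on the bench at ~[172,225], clear of the saw, and the blank is still between the guard and the stop (~[262,405]). The other things look unmoved, so I hand in.

```bash
python3 -c "
from station import robot
print(robot.job_done())"
```

```text
the job is handed in; nothing more can be done
None
```

The job is handed in but no verdict came back: the blank was pressed against what felt like the stop screw with an estimated 10 N (about 14 N at the wrist, less about 4 N of drag) and left there, its front end about 14 mm inside the stop's cowl, with the stick set down on the bench clear of the saw and released.

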